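# Empty the sample-tube hopper and bolt its trap door

### The job

The finished sample tubes lie in the drop-bottom hopper: swing its trap door wide open with the red lever, so that all four tubes fall into the tray underneath. Then swing the door fully shut again and push the black-knobbed bolt fully home, through the eye of the lever's tail, so that the door is latched. Leave the tubes in the tray and do not disturb the Petri dish, the tape roll and the coverslip box.

Things in the scene. Friction and masses are not known exactly. Their poses are not given: they have to be found in the camera images.
- hopper: Drop-bottom hopper, fixed: blue box 116 (x) x 127 (y) mm, rim 189 mm high, open on top; its side plates reach the desk, the tray stands between them. Origin on the desk under its centre, -x its front (robot side). Trap door closes the box's bottom, 135 mm up; hinge line along x at y=45, z=135 mm. Shelf at the +y side, to y=122 mm, carries the bolt in two guide blocks (tops z=147 mm).
- gate (a joint): Trap door and lever, one rigid part turning about the hopper's +x axis: 0 = shut (stop; door level, lever upright), 1.25 rad = fully open (stop; door hangs steeply, lever swung down towards the hopper's -y, the robot's right). Stiff hinge (0.2 N m, about 2 N at the handle): stays where it is left.
- gate_handle (a point): Centre of the red round lever handle, diameter 18 mm, 50 mm long, along the hopper's x, pointing at the robot; in front of the box at hopper x=-108 mm, 115 mm from the hinge line. Shut: right above the hinge line, 250 mm over the desk; fully open: 109 mm to the right (-y) of that, 171 mm up. The lever's flat steel arm begins 28 mm from here towards +x.
- gate_eye (a point): Centre of the 14 mm eye (hole along the hopper's x) in the 32 mm square, 8 mm thick end plate of the lever's short tail, at hopper x=-76 mm, 60 mm from the hinge line. Gate shut: at hopper y=105, z=135 mm, in line with the bolt; it rises as the gate opens. The bolt enters only if the gate is shut to within about 0.05 rad.
- bolt (a joint): Sliding bolt at the hopper's +y side, on the line y=105, z=135 mm: 0 = drawn back; grows as it slides towards the hopper's front (-x); 0.035 m = fully home (stop), its 9 mm rod then passes through the tail's eye and locks the gate. Starts drawn (0 to 4 mm). Friction about 2 N; stays where it is left.
- bolt_knob (a point): Centre of the bolt's upright black knob, diameter 20 mm, 32 mm high, 198 mm over the desk (top 214 mm). Moves with the bolt: hopper x=20 mm drawn, -15 mm home; y=105 mm. The hopper's rim (189 mm high) is 29 mm beside the knob's surface.
- bolt_tip (a point): Rounded front end of the bolt's rod (9 mm diameter), at hopper x = -58 mm when drawn and -93 mm when home.
- catch_tray: Loose shallow grey plastic tray, 219 mm long (its own y, lying along the hopper's x), 108 mm wide, 22 mm high, standing between the hopper's side plates under the trap door. Origin: centre of its underside.
- tube_violet_center (a point): Middle of the capped sample tube with the violet cap: 84 mm long, 12 mm in diameter, cap 16 mm, 10 to 17 g; z along its length towards the cap. It starts lying on the trap door in the hopper, along the hopper's x.
- tube_red_center (a point): Middle of the capped sample tube with the red cap: 84 mm long, 12 mm in diameter, cap 16 mm, 10 to 17 g; z along its length towards the cap. It starts lying on the trap door in the hopper, along the hopper's x.
- tube_green_center (a point): Middle of the capped sample tube with the green cap: 84 mm long, 12 mm in diameter, cap 16 mm, 10 to 17 g; z along its length towards the cap. It starts lying on the trap door in the hopper, along the hopper's x.
- tube_blue_center (a point): Middle of the capped sample tube with the blue cap: 84 mm long, 12 mm in diameter, cap 16 mm, 10 to 17 g; z along its length towards the cap. It starts lying on the trap door in the hopper, along the hopper's x.
- petri_dish: Bystander: Petri dish with beige filling, 56 mm across, 14 mm high; origin at its underside centre.
- tape_roll: Bystander: roll of tape lying flat, 68 mm across, 19 mm high; origin at its underside centre.
- coverslip_box: Bystander: small blue and white box, 35 mm square, 21 mm high; origin at its underside centre.
Mind the look-alikes: they are no part of the job. Of the things shaped like the catch_tray, the grey one is meant.

How it is judged:
By the outcome, as a careful person would: the job done as asked, in the order asked, and still so for the second after the job is handed in, with the robot touching nothing.
It also fails if it takes over 48 s, if anything falls off the work surface, if the arm or the gripper's body presses on something with over 40 N, if the wrist force passes 120 N, or if a joint passes its speed limit or range.

### The arm

A 6-joint arm with a two-finger parallel gripper is mounted at the origin on a cart in front of the work surface, level with it; the furniture and walls round the work are solid. World frame = base frame: x ahead of the robot, y to its left, z up, the work surface at z = 0. Lengths are in mm, angles in degrees, forces in N, time in s.
With the tool pointing down it reaches from about 425 to 1125 mm from the base axis. Payload 14.9 kg.
Tool frame: the origin (TCP) lies at the very end of the fingers, on their centre line; the grasp point (between the pads) lies env.pinch_z behind it (env.pinch_z is the distance from the TCP to the grasp point, in mm); z points along the fingers, y is the direction in which the jaws open and shut (so a half turn about z gives the same grasp; the last joint's range is limited). The gripper opens to 91 mm and grips with 3 to 60 N. Pads are 32 mm wide; open, the fingers measure 118 mm over their backs; the gripper's body (76 mm by 178 mm) begins 60 mm behind the grasp point.
Start: joints at [73.551, 21.709, 99.362, -0, 58.929, -1.908], TCP at [175.765, 677.587, 213.932] pointing down, gripper open.
Joint ranges: [-158.91, 158.91], [-42.39, 125.64], [0.06, 152.35], [-60.88, 240.88], [17.5, 164.5], [-176.32, 176.32]. Speed limits (degrees/s): [108.29, 108.29, 136.94, 180, 180, 180].

### API

Orientations are given as a 3x3 rotation matrix whose columns are the frame's x, y, z axes.
In Python, from cell import monitor, optics, workorder, env gives the robot as it stands.
- The arm moves only by the tool carry_out, never from a script. Its argument "motion" is a list that holds one entry, the list of rows, each a list of 7 numbers: the shift along the tool's x, y, z as a fraction of full scale, then the turn, a rotation vector about the tool's x, y, z as a fraction of full scale, then the opening, from 0 (shut) to 1 (fully open). A call has 1 to 12 rows; each row shifts and turns the commanded pose from where the row before left it, along the tool's axes as they then stand; what a row does not reach is not made up. Full scale, the value 1, is 25 mm for a shift and 5 degrees for a turn. A row lasts 1/10 s, in which the tool goes at most 50 mm and 8.59 degrees, less where a joint would pass 70% of its speed; a pose out of reach is approached as far as the arm can. A call with a number of a shift or a turn outside -1 to 1 is refused whole. A call with a gripper value outside its range is refused whole. The fingers move at their own pace and stop on an object; "grip_force" is the grip in N (left out, the last holds). Time passes only in rows, so rows that do not move let the fingers close. It gives the time, the measured TCP pose, the force and the opening at its end, in the units of the state.
- monitor.get_state(): the state, without advancing time (a new reading comes with each control period).
- optics.snapshot(name): name is "scene" or "top" or "wrist"; returns the picture (384x512x3 uint8, red, green, blue); there is no depth.
- optics.calibration(name): a dict with "mtx" (3x3 intrinsics, pixels), "R" (3x3) and "t" (3): a world point X has camera coordinates R X + t. Camera axes: x right, y down, z forward; pixel columns grow to the right and rows downward; lengths in mm; the calibration is good to about 2 mm. A picture is of the moment at which its call begins: read the wrist's pose just before it. calibration takes no time and is no camera call; for the wrist camera it gives the pose at the moment of the call.
- workorder.sign_off(): hands the job in, once; it reports no verdict.
The state is a dict: "time": time; "joint_pos": joint angles; "joint_vel": joint speeds; "tau": joint torques, N m; "tcp_pos": TCP position; "ee_rot": TCP orientation; "force": force on the tool from outside, world axes, zero at the start; "moment": the same for the moment, N m; "gripper_width": finger opening in mm.
Only numpy, scipy, OpenCV 4.12 (cv2) and the standard library are available. Lean on these libraries where they do the work, as an engineer would, in place of code of your own. Each camera call takes 0.05 s, during which the arm holds its last target. There are 200 camera calls.

## Working session

There is one attempt and no reset: what is moved stays moved. The work goes in short steps, Python scripts to look and compute and a tool call to move; the robot and the scene stay as the last step left them, time stands still between calls to the robot, and variables do not carry over. Pictures are saved under pics/ and viewed, about 8 in all and at most 12, crops included, and the job is handed in when it is done.

Besides the shell and the picture viewer there is one more tool, called after ">>>" as name(argument=value, ...) on one line, values as JSON. carry_out: Moves the arm, as the interface text tells. Shift numbers are shares of 25 mm and turn numbers shares of 5 degrees, none past 1 either way. Its arguments: {"type":"object","properties":{"motion":{"type":"array","items":{"type":"array","items":{"type":"array","items":{"type":"number","minimum":-1,"maximum":1}}}},"grip_force":{"type":"number"}},"required":["motion"]}

```bash
mkdir -p pics; ls; python3 - <<'E'
from cell import monitor, optics, workorder, env
import cv2,numpy as np
s=monitor.get_state();print(s);print(env.pinch_z)
for n in("scene","top"):
    im=optics.snapshot(n);cv2.imwrite(f"pics/{n}0.png",im[:,:,::-1]);c=optics.calibration(n);print(n,c)
a=cv2.imread("pics/scene0.png");b=cv2.imread("pics/top0.png")
E
```

```text
pics
{'time': 0.0, 'joint_pos': array([ 7.35508020e+01,  2.17385818e+01,  9.93945123e+01, -1.07009671e-03,
        5.89283036e+01, -1.90768419e+00]), 'joint_vel': array([-0.00062445,  0.01382029,  0.10130825, -0.03111059, -0.02852173,
        0.03828339]), 'tau': array([-1.76980808e-03, -7.63744211e+01, -4.34364402e+01,  6.50315545e-02,
        4.27060132e-02, -1.07555049e-04]), 'tcp_pos': array([175.65459487, 677.20553014, 213.29691815]), 'ee_rot': array([[-9.67968392e-01,  2.51071919e-01, -2.88095418e-04],
       [ 2.51072084e-01,  9.67967842e-01, -1.03226367e-03],
       [ 1.96946784e-05, -1.07153132e-03, -9.99999426e-01]]), 'force': array([-0.09544737,  0.44027468, -0.98354937]), 'moment': array([-0.04956418,  0.01057514,  0.04817894]), 'gripper_width': 91.28135048629102}
18.8
scene {'mtx': array([[385.40168542,   0.        , 255.59083082],
       [  0.        , 385.40168542, 190.96344286],
       [  0.        ,   0.        ,   1.        ]]), 'R': array([[ 0.50081914, -0.8653362 ,  0.01932475],
       [-0.5016715 , -0.30839496, -0.80821919],
       [ 0.70534098,  0.39507697, -0.58856461]]), 't': array([-215.15077471,  399.56873684, 1122.81067849])}
top {'mtx': array([[485.00148777,   0.        , 263.31373023],
       [  0.        , 485.00148777, 190.06225575],
       [  0.        ,   0.        ,   1.        ]]), 'R': array([[ 0.01520925, -0.99987025, -0.00530644],
       [-0.97582282, -0.0136858 , -0.21813418],
       [ 0.21803326,  0.00849581, -0.97590436]]), 't': array([  57.61833586,  517.25021237, 1402.18369351])}
```

View pics/scene0.png

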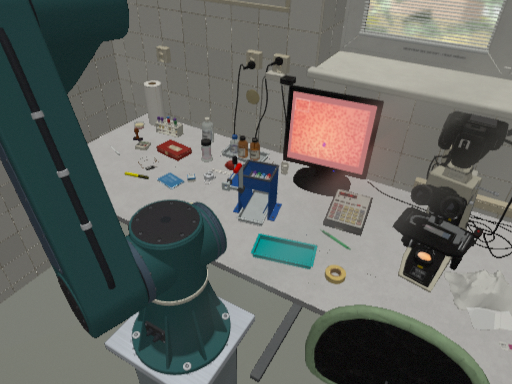

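View pics/top0.png

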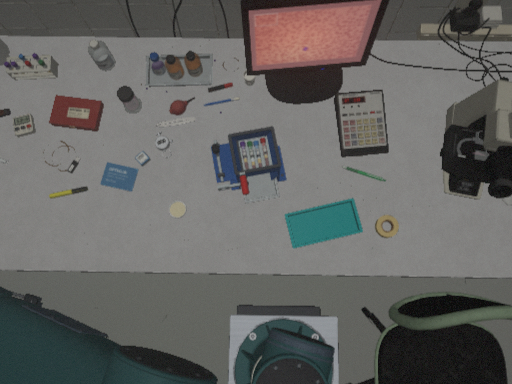

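The scene picture shows the blue hopper near (257,190), with the teal look-alike tray at (285,250) and the grey tray under the hopper at (254,208). In the top view the hopper is at (252,158), the red lever handle at about (244,184) and the black knob at about (217,147). The dish is at (178,209), the tape roll at (387,227) and the box at (143,158). I'll enlarge this area and measure it.

```bash
cat > h.py <<'E'
import numpy as np,cv2
from cell import monitor,optics,env
def ray(c,uv,z):
    d=c["R"].T@np.linalg.inv(c["mtx"])@np.array([*uv,1.]);o=-c["R"].T@c["t"]
    return o+d*(z-o[2])/d[2]
def proj(c,X):
    p=c["mtx"]@(c["R"]@np.asarray(X,float)+c["t"]);return p[:2]/p[2]
def blobs(im,mask,box,amin=4):
    x0,y0,x1,y1=box;m=np.zeros(mask.shape,np.uint8);m[y0:y1,x0:x1]=mask[y0:y1,x0:x1]
    n,l,s,ce=cv2.connectedComponentsWithStats(m.astype(np.uint8))
    return [(ce[i].round(1).tolist(),s[i].tolist()) for i in range(1,n) if s[i,4]>=amin]
E
python3 - <<'E'
from h import *
b=cv2.imread("pics/top0.png");a=cv2.imread("pics/scene0.png")
A=cv2.resize(b[115:215,200:300],(600,600),interpolation=cv2.INTER_CUBIC)
cv2.imwrite("pics/crop_top0.png",A)
c=optics.calibration("top");cs=optics.calibration("scene")
h=cv2.cvtColor(b,cv2.COLOR_BGR2HSV)
red=((h[...,0]<8)|(h[...,0]>172))&(h[...,1]>150)&(h[...,2]>90)
for e in blobs(b,red,(225,130,280,215)):print("red top",e,ray(c,e[0],250).round(1))
blk=h[...,2]<50
for e in blobs(b,blk,(205,135,228,190)):print("blk top",e,ray(c,e[0],214).round(1))
h2=cv2.cvtColor(a,cv2.COLOR_BGR2HSV)
red=((h2[...,0]<8)|(h2[...,0]>172))&(h2[...,1]>150)&(h2[...,2]>90)
for e in blobs(a,red,(220,145,290,200)):print("red sc",e,ray(cs,e[0],250).round(1))
blue=(h[...,0]>100)&(h[...,0]<125)&(h[...,1]>90)
m=np.zeros(blue.shape,np.uint8);m[120:200,205:290]=blue[120:200,205:290]*255
E
```

```text
red top ([243.6, 184.1], [240, 176, 8, 18, 93]) [488.5 115.2 250. ]
blk top ([215.2, 148.8], [212, 145, 7, 9, 41]) [595. 197. 214.]
red sc ([229.7, 163.8], [226, 161, 8, 6, 31]) [495.3 151.1 250. ]
red sc ([237.0, 167.6], [233, 163, 9, 10, 49]) [487.8 115.4 250. ]
red sc ([269.2, 174.4], [268, 174, 3, 2, 5]) [509.6  -2.6 250. ]
```

View pics/crop_top0.png

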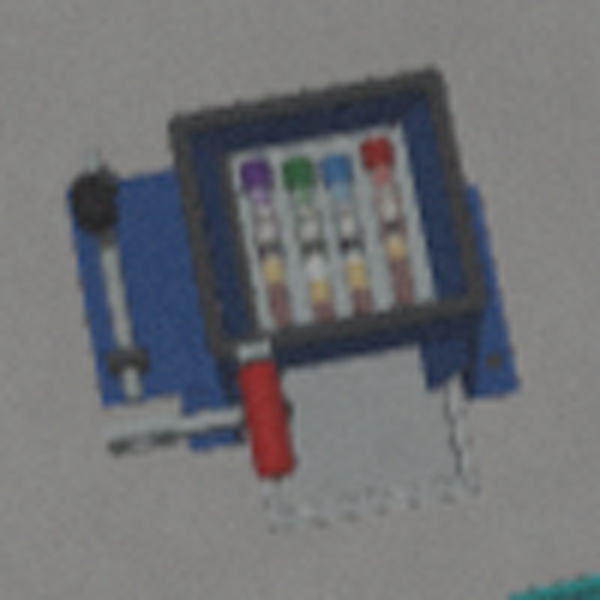

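```bash
python3 - <<'E'
from h import *
from scipy.optimize import least_squares
c=optics.calibration("top")
px={"BL":(172,118),"BR":(441,70),"FR":(487,303),"FL":(217,352)}
loc={"BL":(58,63.5),"BR":(58,-63.5),"FR":(-58,-63.5),"FL":(-58,63.5)}
P=[];L=[]
for k in px:
    w=ray(c,(px[k][0]/6+200-.4,px[k][1]/6+115-.4),189);print(k,w.round(1));P.append(w[:2]);L.append(loc[k])
print([np.linalg.norm(P[i]-P[(i+1)%4]).round(1) for i in range(4)])
P.append([488.2,115.3]);L.append((-108,45))
P=np.array(P);L=np.array(L,float)
def T(p,L):
    R=np.array([[np.cos(p[2]),-np.sin(p[2])],[np.sin(p[2]),np.cos(p[2])]]);return L@R.T+p[:2]
r=least_squares(lambda p:(T(p,L)-P).ravel(),[590,80,.15]);print(r.x,np.rad2deg(r.x[2]));print(r.fun.reshape(-1,2).round(1))
print("knob",T(r.x,np.array([[20,105],[-15,105.]])))
# tray/bystanders rough
for n,uv,z in(("dish",(178,209),14),("tape",(387,227),19),("box",(143,158),21)):print(n,ray(c,uv,z).round(0))
s=monitor.get_state();print(s["time"])
E
```

```text
BL [645.8 164.7 189. ]
BR [671.2  39.3 189. ]
FR [558.2  16.9 189. ]
FL [533.2 140.6 189. ]
[np.float64(128.0), np.float64(115.1), np.float64(126.2), np.float64(115.2)]
[6.02272448e+02 9.07270529e+01 1.95382281e-01] 11.194580066247807
[[ 1.  -0.5]
 [ 0.3  0.4]
 [-0.5  0.3]
 [-0.2  1.2]
 [-0.6 -1.4]]
knob [[601.50705498 197.61210413]
 [567.17298161 190.81714966]]
dish [463. 327.  14.]
tape [ 415. -311.   19.]
box [622. 444.  21.]
0.1
```

Rim sides measure 128/126 and 115/115 mm against a nominal 127 and 116. The hopper is at (602.3, 90.7) with yaw 11.2°, fit residuals within 1.5 mm. Next I raise the tool and align it so the jaws open along the hopper's y.

>>> carry_out(motion=[[[0,0,-1,0,0,-1,1],[0,0,-1,0,0,-1,1],[0,0,-1,0,0,-1,1],[0,0,-1,0,0,-1,1],[0,0,0,0,0,-1,1],[0,0,0,0,0,-0.15,1],[0,0,0,0,0,0,1]]])

```text
time: 0.8
tcp_pos: [175.6, 677.2, 313.1]
ee_rot: [[-0.981, -0.193, -0.0], [-0.193, 0.981, -0.001], [0.001, -0.001, -1.0]]
force: [0.8, -0.0, -1.1]
gripper_width: 91.0
```

```bash
cat >> h.py <<'E'
H=np.array([602.27,90.73]);YAW=np.deg2rad(11.19)
RH=np.array([[np.cos(YAW),-np.sin(YAW)],[np.sin(YAW),np.cos(YAW)]])
def w2h(p):return np.r_[RH.T@(np.asarray(p)[:2]-H),p[2]]
def h2w(p):return np.r_[RH@np.asarray(p)[:2]+H,p[2]]
def st():
    s=monitor.get_state();g=s["tcp_pos"]+s["ee_rot"]@[0,0,-env.pinch_z]
    print("t %.2f pinch in hopper"%s["time"],w2h(g).round(1),"F",s["force"].round(1),"w %.1f"%s["gripper_width"])
    Rh=np.eye(3);Rh[:2,:2]=RH;print((Rh.T@s["ee_rot"]).round(3).tolist());return w2h(g),s
E
python3 -c "
from h import *
st()"
```

```text
t 0.80 pinch in hopper [-304.7  658.1  331.9] F [ 0.8 -0.  -1.1] w 91.0
[[-1.0, 0.001, -0.001], [0.001, 1.0, -0.001], [0.001, -0.001, -1.0]]
```

>>> carry_out(motion=[[[-0.31,-0.98,0,0,0,0,1],[-0.31,-0.98,0,0,0,0,1],[-0.31,-0.98,0,0,0,0,1],[-0.31,-0.98,0,0,0,0,1],[-0.31,-0.98,0,0,0,0,1],[-0.31,-0.98,0,0,0,0,1],[-0.31,-0.98,0,0,0,0,1],[-0.31,-0.98,0,0,0,0,1],[-0.31,-0.98,0,0,0,0,1],[-0.31,-0.98,0,0,0,0,1],[-0.31,-0.98,0,0,0,0,1],[-0.31,-0.98,0,0,0,0,1]]])

```text
time: 2.0
tcp_pos: [324.3, 406.0, 313.1]
ee_rot: [[-0.981, -0.192, -0.001], [-0.192, 0.981, -0.001], [0.001, -0.001, -1.0]]
force: [-0.5, -0.3, 0.4]
gripper_width: 91.6
```

>>> carry_out(motion=[[[-0.31,-0.98,0,0,0,0,1],[-0.31,-0.98,0,0,0,0,1],[-0.31,-0.98,0,0,0,0,1],[-0.31,-0.98,0,0,0,0,1],[-0.31,-0.98,0,0,0,0,1],[-0.31,-0.98,0,0,0,0,1],[-0.31,-0.98,0,0,0,0,1],[-0.31,-0.98,0,0,0,0,1],[-0.31,-0.98,0,0,0,0,1],[-0.31,-0.98,0,0,0,0,1],[-0.31,-0.98,0,0,0,0,1],[-0.31,-0.98,0,0,0,0,1]]])

```text
time: 3.2
tcp_pos: [472.5, 135.9, 313.2]
ee_rot: [[-0.981, -0.192, -0.001], [-0.192, 0.981, -0.0], [0.001, -0.0, -1.0]]
force: [0.5, 0.7, 0.4]
gripper_width: 91.5
```

>>> carry_out(motion=[[[-0.23,-1,0,0,0,0,1],[0,0,0,0,0,0,1]]])

```text
time: 3.4
tcp_pos: [483.5, 111.6, 313.2]
ee_rot: [[-0.982, -0.19, -0.001], [-0.19, 0.982, -0.001], [0.001, -0.0, -1.0]]
force: [-0.7, -0.3, 0.0]
gripper_width: 91.3
```

```bash
python3 - <<'E'
from h import *
st()
c=optics.calibration("wrist");im=optics.snapshot("wrist");cv2.imwrite("pics/w1.png",im[:,:,::-1])
for p in((-133,45,250),(-83,45,250),(-108,45,259)):print(p,proj(c,h2w(p)).round(0))
E
```

```text
t 3.40 pinch in hopper [-112.4   43.6  332. ] F [-0.7 -0.3  0. ] w 91.3
[[-1.0, 0.004, -0.001], [0.004, 1.0, -0.0], [0.001, -0.0, -1.0]]
(-133, 45, 250) [255. 179.]
(-83, 45, 250) [255. 239.]
(-108, 45, 259) [255. 214.]
```

View pics/w1.png

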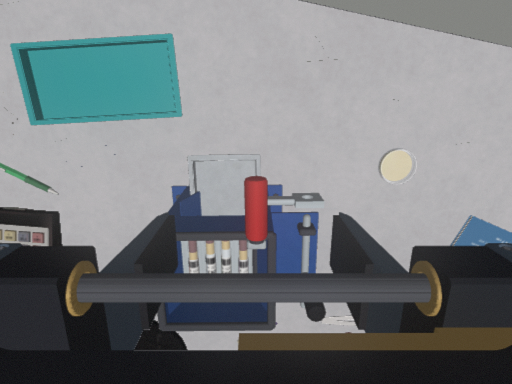

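The handle spans x 245–267 and y 178–241, centred at (256,210) against a prediction of (255,209), so the grasp is lined up. I descend and grip it.

>>> carry_out(motion=[[[0,0.05,0.82,0,0,0,0.7],[0,0,0.82,0,0,0,0.7],[0,0,0.82,0,0,0,0.7],[0,0,0.82,0,0,0,0.7],[0,0,0,0,0,0,0],[0,0,0,0,0,0,0],[0,0,0,0,0,0,0],[0,0,0,0,0,0,0],[0,0,0,0,0,0,0],[0,0,0,0,0,0,0],[0,0,0,0,0,0,0]]], grip_force=12)

```text
time: 4.55
tcp_pos: [483.1, 113.8, 232.4]
ee_rot: [[-0.981, -0.195, 0.001], [-0.195, 0.981, -0.002], [-0.0, -0.002, -1.0]]
force: [1.5, -11.3, 2.2]
gripper_width: 17.3
```

```bash
python3 - <<'E'
from h import *
g,s=st()
th=np.linspace(0,1.3,15);p=np.c_[45-115*np.sin(th),135+115*np.cos(th)]
d=np.diff(p,axis=0)/25;print(np.c_[th[1:],d[:,0],-d[:,1]].round(2))
E
```

```text
t 4.55 pinch in hopper [-112.4   45.8  251.2] F [  1.5 -11.3   2.2] w 17.3
[[-1.0, -0.001, 0.0], [-0.001, 1.0, -0.002], [-0.0, -0.002, -1.0]]
[[ 0.09 -0.43  0.02]
 [ 0.19 -0.42  0.06]
 [ 0.28 -0.42  0.1 ]
 [ 0.37 -0.4   0.14]
 [ 0.46 -0.39  0.17]
 [ 0.56 -0.37  0.21]
 [ 0.65 -0.35  0.24]
 [ 0.74 -0.33  0.27]
 [ 0.84 -0.3   0.3 ]
 [ 0.93 -0.27  0.33]
 [ 1.02 -0.24  0.35]
 [ 1.11 -0.21  0.37]
 [ 1.21 -0.17  0.39]
 [ 1.3  -0.13  0.41]]
```

>>> carry_out(motion=[[[0,-0.43,0.02,0,0,0,0],[0,-0.42,0.06,0,0,0,0],[0,-0.42,0.1,0,0,0,0],[0,-0.4,0.14,0,0,0,0],[0,-0.39,0.17,0,0,0,0],[0,-0.37,0.21,0,0,0,0]]], grip_force=14)

```text
time: 5.15
tcp_pos: [494.8, 54.2, 214.0]
ee_rot: [[-0.981, -0.194, 0.0], [-0.194, 0.981, 0.0], [-0.0, 0.0, -1.0]]
force: [1.1, 2.1, 1.7]
gripper_width: 17.6
```

>>> carry_out(motion=[[[0,-0.35,0.24,0,0,0,0],[0,-0.33,0.27,0,0,0,0],[0,-0.3,0.3,0,0,0,0],[0,-0.27,0.33,0,0,0,0],[0,-0.24,0.35,0,0,0,0],[0,-0.21,0.37,0,0,0,0],[0,-0.17,0.39,0,0,0,0]]])

```text
time: 5.85
tcp_pos: [503.6, 8.9, 157.3]
ee_rot: [[-0.981, -0.194, -0.0], [-0.194, 0.981, -0.0], [0.0, -0.0, -1.0]]
force: [-1.2, 2.0, 1.8]
gripper_width: 17.7
```

```bash
python3 - <<'E'
from h import *
g,s=st();print("theta",np.arctan2(45-g[1],g[2]-135),np.hypot(45-g[1],g[2]-135))
E
```

```text
t 5.85 pinch in hopper [-112.6  -61.1  176.1] F [-1.2  2.   1.8] w 17.7
[[-1.0, -0.0, -0.0], [-0.0, 1.0, -0.0], [0.0, -0.0, -1.0]]
theta 1.2012199584454848 113.82707919654025
```

Gate at about 1.2 rad. I push it on to the stop, wait for the tubes to fall, then look.

>>> carry_out(motion=[[[0,-0.1,0.25,0,0,0,0],[0,0,0.05,0,0,0,0],[0,0,0,0,0,0,0],[0,0,0,0,0,0,0],[0,0,0,0,0,0,0]]])

```text
time: 6.35
tcp_pos: [504.0, 6.6, 150.7]
ee_rot: [[-0.981, -0.195, -0.0], [-0.195, 0.981, -0.001], [0.0, -0.001, -1.0]]
force: [-0.1, -5.9, -0.7]
gripper_width: 17.8
```

```bash
python3 - <<'E'
from h import *
g,s=st();print("theta",np.arctan2(45-g[1],g[2]-135))
A=optics.snapshot("top")[:,:,::-1][110:220,195:305];B=optics.snapshot("scene")[:,:,::-1][145:235,210:300]
cv2.imwrite("pics/open.png",np.hstack([cv2.resize(A,(400,400),interpolation=2),cv2.resize(B,(400,400),interpolation=2)]))
E
```

```text
t 6.35 pinch in hopper [-112.7  -63.4  169.5] F [-0.1 -5.9 -0.7] w 17.8
[[-1.0, -0.001, -0.0], [-0.001, 1.0, -0.001], [0.0, -0.001, -1.0]]
theta 1.262831618857605
```

View pics/open.png

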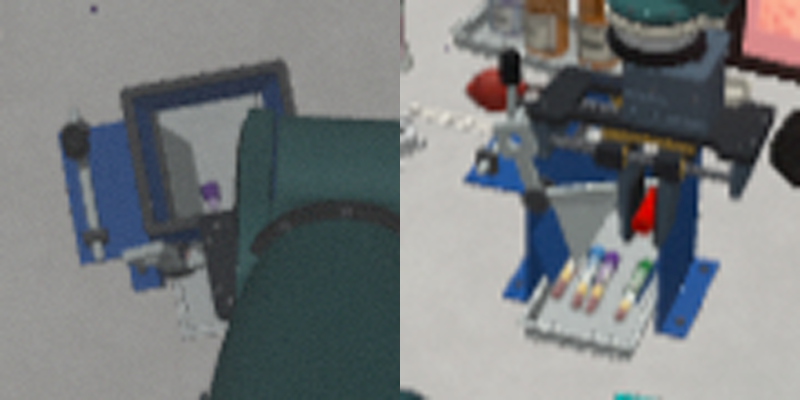

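The gate is at its stop (1.25 rad). The hopper is empty, and four tubes lie in the grey tray: right panel (565,275), (585,280), (605,270) and (640,285). The red cap is hidden behind the door. I close the gate along the reverse arc.

>>> carry_out(motion=[[[0,0.13,-0.35,0,0,0,0],[0,0.17,-0.39,0,0,0,0],[0,0.21,-0.37,0,0,0,0],[0,0.24,-0.35,0,0,0,0],[0,0.27,-0.33,0,0,0,0],[0,0.3,-0.3,0,0,0,0],[0,0.33,-0.27,0,0,0,0]]])

```text
time: 7.15
tcp_pos: [496.3, 46.7, 210.7]
ee_rot: [[-0.981, -0.195, 0.001], [-0.195, 0.981, -0.002], [-0.0, -0.002, -1.0]]
force: [-1.8, -11.2, 8.3]
gripper_width: 17.4
```

>>> carry_out(motion=[[[0,0.35,-0.24,0,0,0,0],[0,0.37,-0.21,0,0,0,0],[0,0.39,-0.17,0,0,0,0],[0,0.4,-0.14,0,0,0,0],[0,0.42,-0.1,0,0,0,0],[0,0.42,-0.06,0,0,0,0],[0,0.4,-0.02,0,0,0,0],[0,0,0,0,0,0,0]]])

```text
time: 7.95
tcp_pos: [482.9, 114.3, 233.4]
ee_rot: [[-0.98, -0.197, 0.001], [-0.197, 0.98, -0.004], [-0.0, -0.004, -1.0]]
force: [4.7, -28.8, 6.4]
gripper_width: 17.5
```

```bash
python3 - <<'E'
from h import *
g,s=st();print("theta",np.arctan2(45-g[1],g[2]-135))
E
```

```text
t 7.95 pinch in hopper [-112.5   46.4  252.2] F [  4.7 -28.8   6.4] w 17.5
[[-1.0, -0.003, 0.0], [-0.003, 1.0, -0.004], [-0.0, -0.004, -1.0]]
theta -0.01161994984180606
```

The gate is pressed against the shut stop (about 0 rad, 29 N). I release the handle, rise and move over the knob.

>>> carry_out(motion=[[[0,0,0,0,0,0,0.5],[0,0,0,0,0,0,0.5],[0,0,0,0,0,0,0.5],[0,0,-0.9,0,0,0,0.5],[0,0,-0.9,0,0,0,0.5],[0,0,-0.9,0,0,0,0.5],[0,0,-0.9,0,0,0,0.5],[0,0,0,0,0,0,0.5]]])

```text
time: 8.75
tcp_pos: [483.8, 115.3, 325.9]
ee_rot: [[-0.981, -0.194, 0.004], [-0.194, 0.981, 0.001], [-0.004, 0.0, -1.0]]
force: [-0.7, 0.2, 0.0]
gripper_width: 45.5
```

>>> carry_out(motion=[[[-0.87,0.35,0,0,0,0,0.5],[-0.87,0.35,0,0,0,0,0.5],[-0.87,0.35,0,0,0,0,0.5],[-0.87,0.35,0,0,0,0,0.5],[-0.87,0.35,0,0,0,0,0.5],[-0.87,0.35,0,0,0,0,0.5],[0,0,0,0,0,0,0.5],[0,0,0,0,0,0,0.5]]])

```text
time: 9.55
tcp_pos: [600.1, 191.8, 322.0]
ee_rot: [[-0.981, -0.195, -0.002], [-0.195, 0.981, -0.0], [0.002, 0.0, -1.0]]
force: [-0.5, -0.2, -0.6]
gripper_width: 45.6
```

```bash
python3 - <<'E'
from h import *
g,s=st()
c=optics.calibration("wrist");W=optics.snapshot("wrist")[:,:,::-1]
for p in((20,105,214),(16,105,214),(-108,45,250),(-76,105,135)):print(p,proj(c,h2w(p)).round(0))
B=optics.snapshot("scene")[:,:,::-1][145:235,210:300]
cv2.imwrite("pics/knob.png",np.hstack([cv2.resize(W,(500,375)),cv2.resize(B,(300,375),interpolation=2)]))
E
```

```text
t 9.55 pinch in hopper [ 17.5  99.6 340.8] F [-0.5 -0.2 -0.6] w 45.6
[[-1.0, -0.001, -0.002], [-0.001, 1.0, 0.0], [0.002, 0.0, -1.0]]
(20, 105, 214) [259. 191.]
(16, 105, 214) [259. 187.]
(-108, 45, 250) [175.  29.]
(-76, 105, 135) [258.  84.]
```

View pics/knob.png

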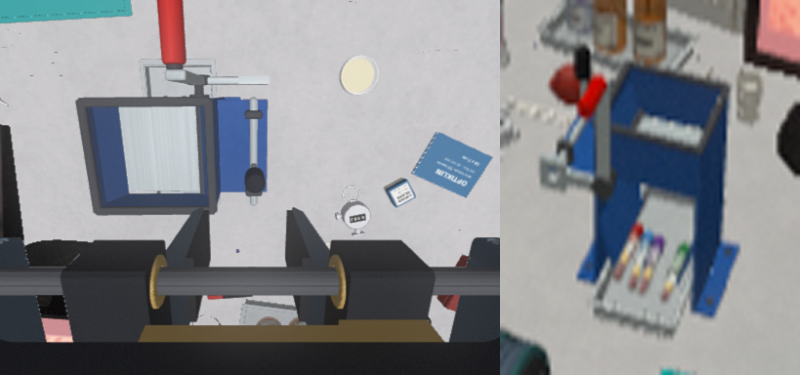

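All four caps, red included, lie in the tray: right panel (635,232), (643,240), (656,243) and (684,250). The door is shut, the handle at (172,30) matches its shut position, and the knob top at (254,178) fits hopper x≈18, y≈105. I grip the knob.

>>> carry_out(motion=[[[0,0.22,0,0,0,0,0.36],[0,0,0.8,0,0,0,0.36],[0,0,0.95,0,0,0,0.36],[0,0,0.95,0,0,0,0.36],[0,0,0.95,0,0,0,0.36],[0,0,0.95,0,0,0,0.36],[0,0,0.95,0,0,0,0.36],[0,0,0,0,0,0,0.36],[0,0,0,0,0,0,0],[0,0,0,0,0,0,0],[0,0,0,0,0,0,0],[0,0,0,0,0,0,0]]], grip_force=20)

```text
time: 10.85
tcp_pos: [599.8, 198.3, 185.9]
ee_rot: [[-0.981, -0.194, 0.002], [-0.194, 0.981, 0.002], [-0.002, 0.002, -1.0]]
force: [-1.3, 10.7, -3.7]
gripper_width: 19.4
```

```bash
python3 -c "
from h import *
st()"
```

```text
t 10.85 pinch in hopper [ 18.4 106.  204.7] F [-1.3 10.7 -3.7] w 19.4
[[-1.0, -0.0, 0.002], [-0.0, 1.0, 0.002], [-0.002, 0.002, -1.0]]
```

>>> carry_out(motion=[[[0.1,0.03,0,0,0,0,0],[0.25,0,0,0,0,0,0],[0.25,0,0,0,0,0,0],[0.25,0,0,0,0,0,0],[0.25,0,0,0,0,0,0],[0.15,0,0,0,0,0,0],[0,0,0,0,0,0,0]]])

```text
time: 11.55
tcp_pos: [568.8, 192.1, 185.8]
ee_rot: [[-0.981, -0.194, 0.001], [-0.194, 0.981, 0.001], [-0.002, 0.001, -1.0]]
force: [-3.5, 3.9, 6.4]
gripper_width: 19.6
```

```bash
python3 -c "
from h import *
st()"
```

```text
t 11.55 pinch in hopper [-13.2 105.9 204.6] F [-3.5  3.9  6.4] w 19.6
[[-1.0, -0.0, 0.002], [-0.0, 1.0, 0.001], [-0.002, 0.001, -1.0]]
```

It slides freely so far. I push on to the stop.

>>> carry_out(motion=[[[0.12,0,0,0,0,0,0],[0.12,0,0,0,0,0,0],[0,0,0,0,0,0,0]]])

```text
time: 11.85
tcp_pos: [565.5, 191.4, 186.1]
ee_rot: [[-0.981, -0.194, 0.007], [-0.194, 0.981, 0.002], [-0.008, 0.001, -1.0]]
force: [14.5, 7.6, -6.1]
gripper_width: 19.5
```

```bash
python3 - <<'E'
from h import *
st()
E
```

```text
t 11.85 pinch in hopper [-16.6 105.9 204.9] F [14.5  7.6 -6.1] w 19.5
[[-1.0, -0.0, 0.008], [-0.0, 1.0, 0.001], [-0.008, 0.001, -1.0]]
```

It travelled 35 mm and stopped with a 14.5 N reaction. I release, rise and check.

>>> carry_out(motion=[[[0,0,0,0,0,0,0.36],[0,0,0,0,0,0,0.36],[0,0,0,0,0,0,0.36],[0,0,-0.9,0,0,0,0.36],[0,0,-1,0,0,0,0.36],[0,0,-1,0,0,0,0.36],[0,0,-1,0,0,0,0.36],[0,0,-1,0,0,0,0.36],[-1,0,-1,0,0,0,0.36],[-1,0,0,0,0,0,0.36],[-1,0,0,0,0,0,0.36],[0,0,0,0,0,0,0.36]]])

```text
time: 13.05
tcp_pos: [638.2, 205.2, 331.8]
ee_rot: [[-0.981, -0.194, 0.0], [-0.194, 0.981, -0.0], [-0.0, -0.0, -1.0]]
force: [-1.0, 0.3, -0.2]
gripper_width: 32.9
```

```bash
python3 - <<'E'
from h import *
g,s=st()
c=optics.calibration("wrist");W=optics.snapshot("wrist")[:,:,::-1]
q=[proj(c,h2w(p)) for p in((-15,105,214),(-11,105,214),(-93,105,135),(-108,45,259))]
print(np.round(q,1).tolist())
x,y=q[0].astype(int);x0=max(0,x-100);y0=max(0,y-130)
B=optics.snapshot("scene")[:,:,::-1][145:235,210:300]
print(x0,y0);C=W[y0:y0+180,x0:x0+200]
cv2.imwrite("pics/end.png",np.hstack([cv2.resize(C,None,fx=2.5,fy=2.5,interpolation=2)[:450],cv2.resize(B,(300,450),interpolation=2)]) if C.shape[0]==180 else W)
E
```

```text
t 13.05 pinch in hopper [ 57.4 105.4 350.6] F [-1.   0.3 -0.2] w 32.9
[[-1.0, 0.0, 0.0], [0.0, 1.0, -0.0], [-0.0, -0.0, -1.0]]
[[253.0, 105.9], [253.0, 110.6], [252.9, 26.4], [161.6, -37.6]]
152 0
```

View pics/end.png

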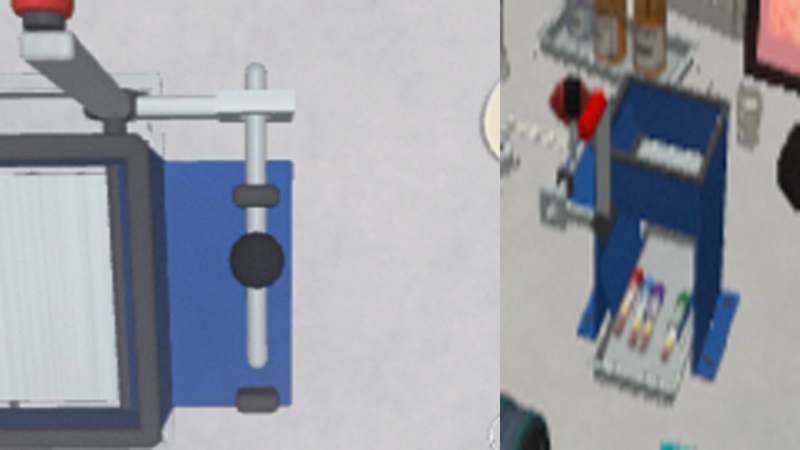

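The rod passes through the tail's eye. Its tip is at row 26 (26.4 expected when home) and the knob at row 104 (105.9 expected, against 110.6 if 4 mm short). Four tubes lie in the tray and the door is shut, so I hand in.

```bash
python3 -c "
from cell import workorder
print(workorder.sign_off())"
```

```text
the job is handed in; nothing more can be done
None
```

The job is done and handed in at about 13 s of the 48 s allowed. I swung the trap door to its open stop (about 1.25 rad) and all four tubes fell into the grey tray. I then swung it back to the shut stop and pushed the bolt home through the lever's eye.

- **Tubes:** the last picture shows all four in the tray, and the hopper is empty.
- **Door:** at the shut stop the measured angle was about -0.01 rad, with a 29 N reaction.
- **Bolt:** it travelled 35 mm and stopped against about 14.5 N. The rod is visible through the eye. Its tip is within about 0.5 pixel of the fully-home position and the knob within 2 pixels.
- **Robot:** the gripper is open and clear of everything, with only sensor noise on the force reading.
- **Bystanders:** I never moved near the Petri dish, tape roll or coverslip box. I did not measure their positions again afterwards.

No check failed or disagreed.

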